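# Try the slide box lid, release its catch if it is caught, hold the lid open

## Task

Try the lid of the slide box that has the catch block in front first: pull it up by the steel bar on its front edge, without forcing it. If it is caught, let go, press the release button all the way down and take the bar again; if it comes up freely, leave the button alone. Raise the lid about half open (about 45 degrees), leave the small things beside the box where they lie, and finish while still holding the lid there with the gripper.

Things in the scene. Friction and masses are not known exactly. Their poses are not given: they have to be found in the camera images.
- box: the nearer blue-grey slide box (the one farther back has no block in front), 170 x 100 x 49 mm (x, y, z), fixed to the table. Origin: centre of its underside; +x runs from its front (robot side) to its hinge. A grey block, 74 x 68 x 40 mm, against its front holds the button and, hidden inside, the catch (with its snap_weight). Whether the catch is engaged varies and cannot be seen.
- box_lid (a joint): lid angle, rad: 0 shut, grows as the front edge rises (to 1.83). Hinge along the box's y axis at x = +86, z = 33 mm in the box frame. The lid (under 0.3 kg) falls shut when let go below 1.5 rad. With the catch engaged it gives only about 3 mm at the front (0.02 rad), then stops firm; otherwise it rises freely.
- lid_grip (a point): centre of the lid's bar grip: a lying steel bar, 16 mm thick, 28 mm long along the box's y axis, that turns freely on its stem. Lid shut: at x = -103, y = 0, z = 74 mm in the box frame, 26 mm above the lid's top. Pinch it from above over its two end faces (fingers close along the box's y); the lid then swings about the held bar, so the tool can stay upright. It moves with the lid.
- button_top (a point): centre of the top face of the release button: a round black button, 22 mm in diameter, on top of the catch block, at x = -140 mm, y = 0, z = 58 mm in the box frame when not pressed; 37 mm in front of the bar grip.
- button (a joint): how far the release button is pressed, m: 0 up, 0.012 fully down. It slides straight down against 2 to 5 N and stays down when let go. Pressed fully it frees an engaged catch, which then stays free.
- petri_dish: round clear petri dish, 62 mm across, 14 mm high, loose on the left of the box; leave it alone. Origin: centre of its underside.
- usb_stick: small usb stick, 56 x 18 x 9 mm, lying loose on the right of the catch block; leave it alone. Origin: centre of its underside.
- marker_black: marker pen, 135 mm long, 17 mm thick, lying loose on the right of the box; leave it alone. Origin: centre of its underside.

How it is judged:
On the way, in this order (a step that is already met when the one before it is completed fails the run):
1. the lid is pulled up by hand against its stop or beyond, before the button has been pressed (contact force between the fingers and box_lid above 0.3 N and value of joint box_lid above 0.008 rad and value of joint button below 0.003 m), for 0.1 s.
2. the lid is raised at least a quarter of the way by the fingers (contact force between the fingers and box_lid above 0.3 N and value of joint box_lid above 0.4 rad), for 0.1 s.
At the end, for the whole second after the job is handed in: Lid still at 0.55 to 1.05 rad (32 to 60 deg), held by the fingers (over 0.3 N); catch free; button down over 8 mm if the catch was engaged at the start, under 3 mm if not; dish, usb stick and marker within 20 mm of where they lay (value of joint box_lid between 0.55 and 1.05 rad and contact force between the fingers and box_lid above 0.3 N and velocity of joint box_lid between -0.1 and 0.1 rad/s and y of snap_weight in the frame of box above 0.006 m and ((distance of snap_weight from where it was at the start of the episode above 0.0099 m and value of joint button above 0.008 m) or (distance of snap_weight from where it was at the start of the episode below 0.0099 m and value of joint button below 0.003 m)) and distance of each of petri_dish, usb_stick, marker_black from where it was at the start of the episode below 0.02 m); the arm keeps its last pose, push and grip.
It fails at once if the lid is forced up past an engaged catch (value of joint box_lid above 0.05 rad and y of snap_weight in the frame of box below 0 m).
It fails at once if the petri dish is pushed away (distance of petri_dish from where it was at the start of the episode above 0.02 m).
It fails at once if the usb stick is pushed away (distance of usb_stick from where it was at the start of the episode above 0.02 m).
It fails at once if the marker is pushed away (distance of marker_black from where it was at the start of the episode above 0.02 m).
It also fails if it takes over 51 s, if anything falls off the work surface, if the arm or the gripper's body presses on something with over 40 N, if the wrist force passes 120 N, or if a joint passes its speed limit or range.

## Robot

A 7-joint arm with a two-finger parallel gripper is mounted at the origin on a cart in front of the work surface, level with it; the furniture and walls round the work are solid. World frame = base frame: x ahead of the robot, y to its left, z up, the work surface at z = 0. Lengths are in m, angles in rad, forces in N, time in s.
With the tool pointing down it reaches from about 0.425 to 0.875 m from the base axis. Payload 4.7 kg.
Tool frame: the origin (TCP) lies on the centre line of the jaws, within the pads' length; the fingertips stand 14 mm ahead of it and the grasp point (between the pads) lies 5 mm behind it; z points along the fingers, y is the direction in which the jaws open and shut (so a half turn about z gives the same grasp; the last joint's range is limited). The gripper opens to 87 mm and grips with 3 to 60 N. Pads are 19 mm wide; open, the fingers measure 117 mm over their backs; the gripper's body (75 mm by 190 mm) begins 51 mm behind the grasp point.
Start: joints at [1.22, 0.321, -0.07, 1.45, 0.023, 1.371, -0.057], TCP at [0.232, -0.607, 0.237] pointing down, gripper open.
Joint ranges: [-2.86, 2.86], [-0.3, 2.09], [-1.38, 1.24], [0.06, 2.45], [-1.56, 4.7], [0.09, 2.05], [-2.69, 2.69]. Speed limits (rad/s): [2.57, 2.57, 3.14, 3.14, 3.14, 3.14, 3.14].

## Interface

Orientations are given as a rotation vector (axis times angle).
In Python, from bench import ctrl, optics, models gives the robot as it stands. The module is installed in compiled form; this text tells all that it offers.
- The arm moves only by the tool arm_command, never from a script. Its argument "motion" is a list of rows, each a list of 3 entries, a list of its own where there are three numbers: the shift along the tool's x, y, z in mm, then the turn, a rotation vector about the tool's x, y, z in degrees, then the closure, from 0 (fully open) to 1 (shut). In form: [[[x, y, z], [ax, ay, az], claw], ...]. A call has 1 to 8 rows; each row shifts and turns the commanded pose from where the row before left it, along the tool's axes as they then stand; what a row does not reach is not made up. A row lasts 1/12 s, in which the tool goes at most 41.7 mm and 7.16 degrees, less where a joint would pass 70% of its speed; a pose out of reach is approached as far as the arm can. A call with a gripper value outside its range is refused whole. The fingers move at their own pace and stop on an object; "force" is the grip in N (left out, the last holds). Time passes only in rows, so rows that do not move let the fingers close. It gives the time, the measured TCP pose, the force and the opening at its end, in the units of the state.
- ctrl.get_state(): the state, without advancing time (a new reading comes with each control period).
- optics.get_image(name): name is "side" or "top" or "wrist"; returns (picture, depth): 420x560x3 uint8, blue, green, red; 420x560 float32, m along the optical axis (not along the pixel's ray), 0 where there is no reading.
- optics.camera_model(name): a dict with "fovy" (degrees; the focal length in pixels is half the picture's height over the tangent of half this angle, whatever the lens; pixels are square), "cx", "cy" (the principal point, pixels), "distortion" ([k1, k2, p1, p2, k3] as OpenCV has them; the pictures are not rectified), "rvec" (rotation vector, rad) and "tvec" (3), from world to camera coordinates, as OpenCV has them; the wrist camera has in their place "mount" (4x4, takes a point from camera to tool coordinates, whose origin is the TCP and whose axes are the flange's). Camera axes: x right, y down, z forward; pixel columns grow to the right and rows downward; lengths in m; the calibration is good to about 2 mm. A picture is of the moment at which its call begins: read the wrist's pose just before it. camera_model takes no time and is no camera call.
- ctrl.close_job(): hands the job in, once; it reports no verdict.
Trained networks look in the newest picture that a camera, given by its name, has taken for a name from the list of things; names that differ only in an ending like _2 or _b are one class to them, and where a whole thing is asked for, a point or a joint stands for the part that bears it (a point fixed in the world has none). Each returns a list of dicts, best first, with "conf" (0 to 1); they miss things now and then, are a little off and sometimes report something else, mostly with a low value. They report only what shows in the picture. A call takes as long as a camera call.
- models.search_frame(camera, target): "location" ([x, y, z] in m, in the coordinates of the camera as it stood for that picture, good to about 4 mm: the middle of the surface that is visible of it).
- models.silhouettes(camera, target): "pixels" (420x560 bool, what is visible of it).
The state is a dict: "time": time; "joint_positions": joint angles; "qd": joint speeds; "joint_torque": joint torques, N m; "position": TCP position; "tool_rot": TCP orientation; "ft_force": force on the tool from outside, world axes, zero at the start; "torque": the same for the moment, N m; "grip_width": opening from 0.0 (shut) to 1.0 (fully open).
Only numpy, scipy, OpenCV 4.12 (cv2) and the standard library are available. Lean on these libraries where they do the work, as an engineer would, in place of code of your own. Each camera call takes 0.05 s, during which the arm holds its last target.

## Working session

There is one attempt and no reset: what is moved stays moved. The work goes in short steps, Python scripts to look and compute and a tool call to move; the robot and the scene stay as the last step left them, time stands still between calls to the robot, and variables do not carry over. Pictures are saved under pics/ and viewed, and the job is handed in when it is done.

Besides the shell and the picture viewer there is one more tool, called after "Request:" as name([rows], argument=value, ...), one row to a line, values as JSON. arm_command: Moves the arm, as the interface text tells. Its arguments: {"type":"object","properties":{"motion":{"type":"array","items":{"type":"array"}},"force":{"type":"number"}},"required":["motion"]}

```bash
mkdir -p pics
cat > h.py <<'E'
import numpy as np, cv2
from scipy.spatial.transform import Rotation as R
from bench import ctrl, optics, models
def K(m,h=420):
    f=h/2/np.tan(np.radians(m['fovy'])/2); return np.array([[f,0,m['cx']],[0,f,m['cy']],[0,0,1]])
def c2w(name,p,st=None):
    m=optics.camera_model(name); p=np.atleast_2d(p)
    if 'mount' in m:
        st=st or ctrl.get_state(); M=np.array(m['mount']); q=p@M[:3,:3].T+M[:3,3]
        return q@R.from_rotvec(st['tool_rot']).as_matrix().T+np.array(st['position'])
    r=R.from_rotvec(np.ravel(m['rvec'])).as_matrix(); return (p-np.ravel(m['tvec']))@r
def px2c(name,uv,d):
    m=optics.camera_model(name); uv=np.float64(uv).reshape(-1,1,2)
    n=cv2.undistortPoints(uv,K(m),np.array(m['distortion'])).reshape(-1,2)
    d=np.ravel(d); return np.c_[n*d[:,None],d]
def px2w(name,uv,d,st=None): return c2w(name,px2c(name,uv,d),st)
E
python3 - <<'E'
from h import *
s=ctrl.get_state(); print({k:np.round(v,3) for k,v in s.items()})
for c in('top','side'):
    im,d=optics.get_image(c); cv2.imwrite(f'pics/{c}0.png',im); np.save(f'{c}0.npy',d)
    m=optics.camera_model(c); print(c,m)
    for t in('box','lid_grip','button_top','petri_dish','usb_stick','marker_black'):
        for r in models.search_frame(c,t)[:2]: print(c,t,round(r['conf'],2),np.round(c2w(c,r['location']),3))
E
```

```text
{'time': np.float64(0.0), 'joint_positions': array([ 1.22 ,  0.322, -0.07 ,  1.452,  0.023,  1.371, -0.057]), 'qd': array([ 0.   ,  0.   ,  0.001, -0.001, -0.001,  0.   ,  0.001]), 'joint_torque': array([-0.0000e+00, -4.9130e+01, -4.0400e-01, -3.1253e+01, -6.4000e-02,
        4.4000e-02,  0.0000e+00]), 'position': array([ 0.232, -0.607,  0.235]), 'tool_rot': array([-3.088e+00, -5.700e-01,  1.000e-03]), 'ft_force': array([0.306, 0.405, 0.147]), 'torque': array([ 0.042, -0.021, -0.019]), 'grip_width': np.float64(1.003)}
top {'fovy': 42.032360230032076, 'cx': 280.56889354086786, 'cy': 217.5950652944515, 'distortion': array([-0.2069543,  0.       ,  0.       ,  0.       ,  0.       ]), 'rvec': array([ 2.2744785 , -1.91524231,  0.20937272]), 'tvec': array([-0.20443133,  0.61983823,  0.81354501])}
top box 0.64 [[ 0.607 -0.136  0.05 ]]
top box 0.55 [[ 0.627 -0.142  0.05 ]]
top lid_grip 0.81 [[ 0.628 -0.144  0.047]]
top petri_dish 0.74 [[ 0.656 -0.037  0.016]]
top usb_stick 0.53 [[ 0.501 -0.174  0.008]]
top marker_black 0.6 [[ 0.608 -0.235  0.015]]
side {'fovy': 56.58755642193164, 'cx': 276.0711860064835, 'cy': 206.36393858599163, 'distortion': array([-0.06256274,  0.        ,  0.        ,  0.        ,  0.        ]), 'rvec': array([ 2.15016819, -0.04912379,  0.05170246]), 'tvec': array([-0.6288034 ,  0.01429086,  0.94241221])}
side box 0.74 [[ 0.615 -0.16   0.046]]
side lid_grip 0.61 [[ 0.629 -0.159  0.046]]
side button_top 0.45 [[ 0.5   -0.112  0.05 ]]
side petri_dish 0.55 [[ 0.661 -0.035  0.011]]
side usb_stick 0.71 [[ 0.663 -0.033  0.012]]
side usb_stick 0.66 [[ 0.496 -0.181  0.005]]
side marker_black 0.76 [[ 0.617 -0.244  0.013]]
side marker_black 0.47 [[ 0.665 -0.033  0.014]]
```

View pics/top0.png

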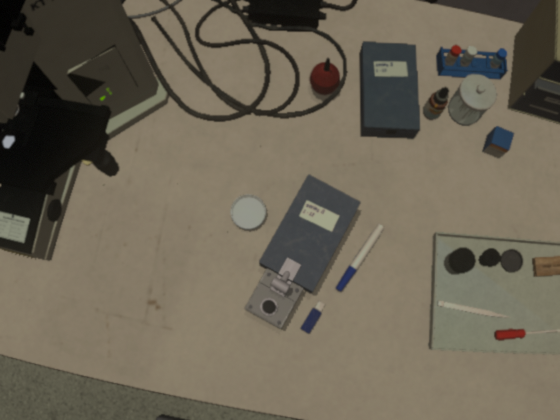

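View pics/side0.png

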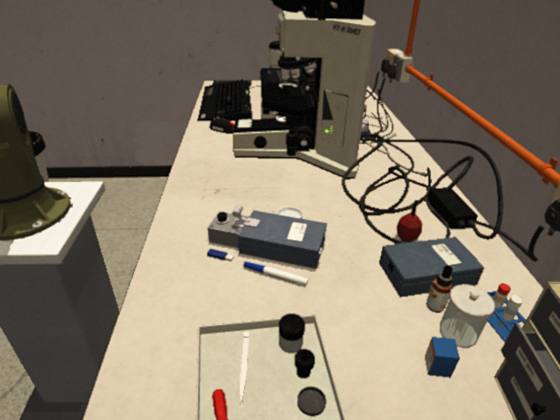

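The top view shows the near box, with its centre at about (312,235), the button at (269,306) and the bar at (281,284). The dish is at (249,212), the marker at (360,258) and the USB stick at (313,317). Next I'll fit the box pose from depth.

Run:
```python
from h import *
d=np.load('top0.npy'); v,u=np.mgrid[170:340,230:370]
uv=np.c_[u.ravel(),v.ravel()].astype(float); w=px2w('top',uv,d[v,u].ravel())
for lo,hi in((.043,.054),(.036,.0425),(.054,.07),(.065,.095)):
    s=(w[:,2]>lo)&(w[:,2]<hi); print(lo,s.sum(), np.round(np.median(w[s],0),4) if s.sum() else '')
s=(w[:,2]>.044)&(w[:,2]<.056)
m=np.zeros(v.shape,np.uint8); m.ravel()[s]=255
m=cv2.morphologyEx(m,cv2.MORPH_OPEN,np.ones((5,5)))
n,l,st,c=cv2.connectedComponentsWithStats(m); i=1+np.argmax(st[1:,4]); s=(l==i).ravel()
r=cv2.minAreaRect((w[s,:2]*1000).astype(np.float32)); print(r,np.median(w[s,2]),np.round(cv2.boxPoints(r)))
for n_,p in(('button',(269,306)),('bar',(281,284))):
    p=np.array(p); k=d[p[1]-2:p[1]+3,p[0]-2:p[0]+3]; print(n_,px2w('top',[p],[np.median(k)]))
# ray intersections at known height
for n_,p,z in(('button',(269,306),.058),('bar',(281,284),.082)):
    a=px2w('top',[p,p],[.5,1.]); t=(z-a[0,2])/(a[1,2]-a[0,2]); print(n_,a[0]+t*(a[1]-a[0]))
im=cv2.imread('pics/top0.png')[250:340,230:330]; cv2.imwrite('pics/z.png',cv2.resize(im,None,fx=6,fy=6,interpolation=cv2.INTER_CUBIC))
```

```text
0.043 6352 [ 0.6314 -0.1456  0.0488]
0.036 1369 [ 0.5174 -0.1055  0.0401]
0.054 222 [ 0.5078 -0.1061  0.0576]
0.065 187 [ 0.5375 -0.1131  0.0803]
((635.4599609375, -146.8500518798828), (100.47843933105469, 171.79261779785156), 70.76116943359375) 0.04884255716821635 [[ 538. -166.]
 [ 700. -223.]
 [ 733. -128.]
 [ 571.  -71.]]
button [[ 0.50349078 -0.10190117  0.05788881]]
bar [[ 0.5390112  -0.11492458  0.0810092 ]]
button [ 0.50348538 -0.10190407  0.058     ]
bar [ 0.53892018 -0.11493581  0.082     ]
```

View pics/z.png

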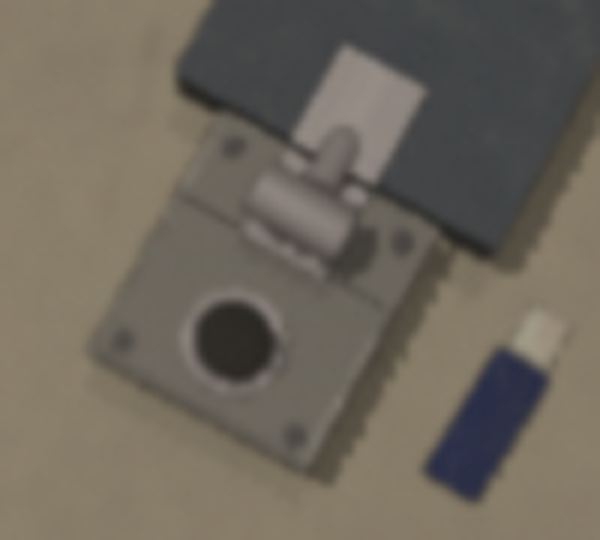

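Request:
arm_command([
  [[0, 0, 0], [0, 0, 6.7], 0],
  [[0, 0, 0], [0, 0, 6.7], 0],
  [[0, 0, 0], [0, 0, 6.7], 0],
  [[0, 0, 0], [0, 0, 6.7], 0],
  [[0, 0, 0], [0, 0, 6.7], 0],
  [[0, 0, 0], [0, 0, 6.7], 0],
  [[0, 0, 0], [0, 0, 0], 0],
])

```text
time: 1.28
position: [0.2319, -0.6073, 0.2367]
tool_rot: [3.096, -0.531, -0.0]
ft_force: [-1.2, 0.4, -0.5]
grip_width: 1.005
```

Request:
arm_command([
  [[5, -22, 0], [0, 0, 0], 0],
  [[5, -22, 0], [0, 0, 0], 0],
  [[5, -22, 0], [0, 0, 0], 0],
  [[5, -22, 0], [0, 0, 0], 0],
  [[5, -22, 0], [0, 0, 0], 0],
  [[5, -22, 0], [0, 0, 0], 0],
  [[5, -22, 0], [0, 0, 0], 0],
  [[5, -22, 0], [0, 0, 0], 0],
])

```text
time: 1.95
position: [0.3283, -0.4534, 0.2367]
tool_rot: [3.098, -0.521, 0.0]
ft_force: [0.4, -0.4, 0.0]
grip_width: 0.999
```

Request:
arm_command([
  [[5, -22, 0], [0, 0, 0], 0],
  [[5, -22, 0], [0, 0, 0], 0],
  [[5, -22, 0], [0, 0, 0], 0],
  [[5, -22, 0], [0, 0, 0], 0],
  [[5, -22, 0], [0, 0, 0], 0],
  [[5, -22, 0], [0, 0, 0], 0],
  [[5, -22, 0], [0, 0, 0], 0],
  [[0, 0, 0], [0, 0, 0], 0],
])

```text
time: 2.62
position: [0.415, -0.3156, 0.2369]
tool_rot: [-3.098, 0.509, -0.003]
ft_force: [0.8, 0.5, 0.0]
grip_width: 1.004
```

Request:
arm_command([
  [[6, -29, 0], [0, 0, 0], 0],
  [[6, -29, 0], [0, 0, 0], 0],
  [[6, -29, 0], [0, 0, 0], 0],
  [[6, -29, 0], [0, 0, 0], 0],
  [[6, -29, 0], [0, 0, 0], 0],
  [[6, -29, 0], [0, 0, 0], 0],
  [[6, -29, 0], [0, 0, 0], 0],
  [[6, -29, 0], [0, 0, 0], 0],
])

```text
time: 3.28
position: [0.5342, -0.1168, 0.2368]
tool_rot: [3.097, -0.522, 0.001]
ft_force: [0.2, -0.5, 0.3]
grip_width: 0.998
```

Request:
arm_command([
  [[0, 0, 20], [0, 0, 0], 0],
  [[0, 0, 20], [0, 0, 0], 0],
  [[0, 0, 20], [0, 0, 0], 0],
  [[0, 0, 20], [0, 0, 0], 0],
  [[0, 0, 0], [0, 0, 0], 0],
  [[0, 0, 0], [0, 0, 0], 0],
])

```text
time: 3.78
position: [0.533, -0.1178, 0.156]
tool_rot: [-3.097, 0.524, 0.003]
ft_force: [0.5, 0.4, 1.3]
grip_width: 1.005
```

```bash
cat > aim.py <<'E'
from h import *
import sys
def aim(x,y,z,yaw=-19.3):
    s=ctrl.get_state(); Rm=R.from_rotvec(s['tool_rot']); T=np.array([x,y,z])
    a=np.radians(yaw); G=R.from_matrix(np.array([[np.cos(a),np.sin(a),0],[np.sin(a),-np.cos(a),0],[0,0,-1]]))
    print('t',s['time'],'pos',np.round(s['position'],4),'shift mm',np.round(Rm.inv().apply(T-s['position'])*1000,1),'turn deg',np.round((Rm.inv()*G).as_rotvec(degrees=True),2),'f',np.round(s['ft_force'],2),'grip',s['grip_width'])
if __name__=='__main__': aim(*map(float,sys.argv[1:]))
E
python3 aim.py .538 -.1135 .09
python3 - <<'E'
from h import *
s=ctrl.get_state(); im,d=optics.get_image('wrist'); cv2.imwrite('pics/w1.png',im); np.save('w1.npy',d)
for t in('lid_grip','button_top'):
    for r in models.search_frame('wrist',t)[:2]: print(t,round(r['conf'],2),np.round(c2w('wrist',r['location'],s),4))
v,u=np.mgrid[0:420:1,0:560:1]; w=px2w('wrist',np.c_[u.ravel(),v.ravel()].astype(float),d.ravel(),s)
near=(np.hypot(w[:,0]-.538,w[:,1]+.1135)<.03)&(w[:,2]>.066)&(w[:,2]<.09)
near2=(np.hypot(w[:,0]-.5034,w[:,1]+.1006)<.02)&(w[:,2]>.054)&(w[:,2]<.063)
print(near.sum(),w[near].mean(0) if near.any() else '',near2.sum(),w[near2].mean(0) if near2.any() else '')
E
```

```text
t 3.7833 pos [ 0.533  -0.1178  0.156 ] shift mm [ 3.5 -5.7 66. ] turn deg [0.02 0.12 0.09] f [0.52 0.39 1.27] grip 1.0045089432084868
lid_grip 0.71 [[ 0.6313 -0.1404  0.0453]]
button_top 0.9 [[ 0.508  -0.1076  0.0612]]
754 [ 0.54154385 -0.11427824  0.08046005] 472 [ 0.50567692 -0.1019522   0.05881379]
```

View pics/w1.png

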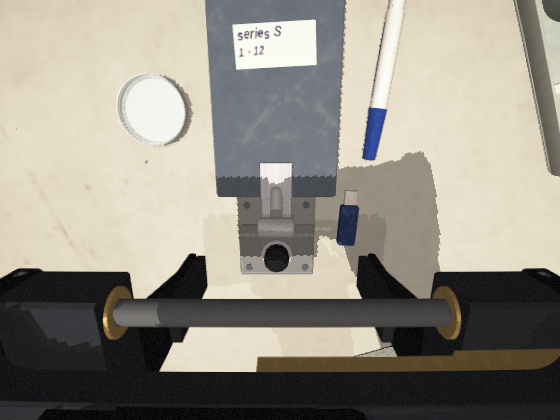

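The wrist view shows the bar at about (276,226) and the button at (276,258), with clear space on both sides. It agrees with the top camera to about 2 mm, so I'll descend over the bar.

Request:
arm_command([
  [[4.6, -5.6, 0], [0, 0, 0], 0.2],
  [[0, 0, 15], [0, 0, 0], 0.3],
  [[0, 0, 15], [0, 0, 0], 0.3],
  [[0, 0, 15], [0, 0, 0], 0.3],
  [[0, 0, 15], [0, 0, 0], 0.3],
  [[0, 0, 15], [0, 0, 0], 0.3],
  [[0, 0, 12], [0, 0, 0], 0.3],
  [[0, 0, 0], [0, 0, 0], 0.3],
], force=15)

```text
time: 4.6
position: [0.5388, -0.1133, 0.0677]
tool_rot: [-3.097, 0.526, 0.005]
ft_force: [-0.9, 0.4, -0.9]
grip_width: 0.703
```

```bash
python3 aim.py .539 -.114 .069
python3 - <<'E'
from h import *
im,d=optics.get_image('wrist'); cv2.imwrite('pics/w2.png',im)
E
```

```text
t 4.6 pos [ 0.5388 -0.1133  0.0677] shift mm [ 0.4  0.6 -1.3] turn deg [0.01 0.19 0.03] f [-0.92  0.41 -0.9 ] grip 0.7028663387823452
```

View pics/w2.png

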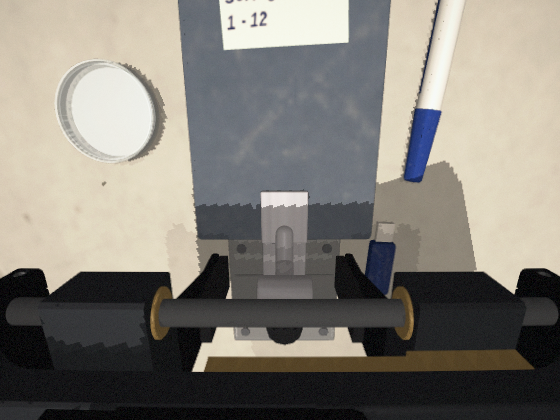

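The bar at about (285,288) sits between the fingers, centred. I'll close on it.

Request:
arm_command([
  [[0, 0, -1], [0, 0, 0], 0.6],
  [[0, 0, 0], [0, 0, 0], 1],
  [[0, 0, 0], [0, 0, 0], 1],
  [[0, 0, 0], [0, 0, 0], 1],
  [[0, 0, 0], [0, 0, 0], 1],
  [[0, 0, 0], [0, 0, 0], 1],
  [[0, 0, 0], [0, 0, 0], 1],
  [[0, 0, 0], [0, 0, 0], 1],
], force=15)

```text
time: 5.32
position: [0.5397, -0.1149, 0.0708]
tool_rot: [3.095, -0.527, 0.0]
ft_force: [-1.5, -3.3, 2.9]
grip_width: 0.318
```

Request:
arm_command([
  [[0, 0, -1], [0, 0, 0], 1],
  [[0, 0, -1], [0, 0, 0], 1],
  [[0, 0, 0], [0, 0, 0], 1],
])

```text
time: 5.57
position: [0.54, -0.1149, 0.0726]
tool_rot: [3.096, -0.527, 0.001]
ft_force: [0.8, -5.1, -1.7]
grip_width: 0.319
```

```bash
python3 aim.py .539 -.114 .069
```

```text
t 5.5667 pos [ 0.54   -0.1149  0.0726] shift mm [-1.3 -0.6  3.6] turn deg [ 0.07 -0.06 -0.04] f [ 0.8  -5.14 -1.71] grip 0.3194837239085798
```

Request:
arm_command([
  [[0, 0, -1], [0, 0, 0], 1],
  [[0, 0, -0.5], [0, 0, 0], 1],
  [[0, 0, 0], [0, 0, 0], 1],
])

```text
time: 5.82
position: [0.5403, -0.115, 0.074]
tool_rot: [3.096, -0.527, 0.002]
ft_force: [1.6, -6.0, -2.8]
grip_width: 0.319
```

```bash
python3 aim.py .539 -.114 .069
```

```text
t 5.8167 pos [ 0.5403 -0.115   0.074 ] shift mm [-1.6 -0.6  5. ] turn deg [ 0.06 -0.1  -0.04] f [ 1.56 -6.01 -2.81] grip 0.3190253610173039
```

Request:
arm_command([
  [[0, 0, -1], [0, 0, 0], 1],
  [[0, 0, 0], [0, 0, 0], 1],
  [[0, 0, 0], [0, 0, 0], 1],
])

```text
time: 6.07
position: [0.5403, -0.1151, 0.0743]
tool_rot: [3.096, -0.528, 0.002]
ft_force: [4.0, -5.5, -7.4]
grip_width: 0.318
```

Request:
arm_command([
  [[0, 0, -1], [0, 0, 0], 1],
  [[0, 0, 0], [0, 0, 0], 1],
  [[0, 0, 0], [0, 0, 0], 1],
])

```text
time: 6.32
position: [0.5403, -0.1151, 0.0745]
tool_rot: [3.096, -0.528, 0.003]
ft_force: [5.7, -6.1, -10.9]
grip_width: 0.315
```

The lid rose about 3.7 mm and then stopped firm, with the force climbing about 4 N/mm. The catch is engaged, so I'll lower the lid, let go and go to the button.

Request:
arm_command([
  [[0, 0, -0.2], [0, 0, 0], 1],
  [[0, 0, 2], [0, 0, 0], 1],
  [[0, 0, 2], [0, 0, 0], 1],
  [[0, 0, 1.5], [0, 0, 0], 1],
  [[0, 0, 0], [0, 0, 0], 1],
  [[0, 0, 0], [0, 0, 0], 0.3],
  [[0, 0, 0], [0, 0, 0], 0.3],
  [[0, 0, 0], [0, 0, 0], 0.3],
])

```text
time: 6.98
position: [0.54, -0.1121, 0.0707]
tool_rot: [-3.096, 0.525, 0.0]
ft_force: [-1.1, -0.1, -1.3]
grip_width: 0.468
```

```bash
python3 aim.py .539 -.114 .069
```

```text
t 6.9833 pos [ 0.54   -0.1121  0.0707] shift mm [-0.3  2.1  1.6] turn deg [-0.09  0.03  0.05] f [-1.09 -0.05 -1.27] grip 0.46823824988172924
```

Request:
arm_command([
  [[0, 0, 0], [0, 0, 0], 0.3],
  [[0, 0, -15], [0, 0, 0], 0.3],
  [[0, 0, -15], [0, 0, 0], 0.3],
  [[0, 0, -15], [0, 0, 0], 0.5],
  [[0, 0, -5], [0, 0, 0], 1],
  [[-20, 0, 0], [0, 0, 0], 1],
  [[-17, 0, 0], [0, 0, 0], 1],
  [[0, 0, 0], [0, 0, 0], 1],
])

```text
time: 7.65
position: [0.5022, -0.0999, 0.12]
tool_rot: [3.097, -0.524, -0.005]
ft_force: [-0.6, 0.2, -1.3]
grip_width: 0.407
```

Request:
arm_command([
  [[0, 0, 0], [0, 0, 0], 1],
  [[0, 0, 0], [0, 0, 0], 1],
  [[0, 0, 0], [0, 0, 0], 1],
  [[0, 0, 0], [0, 0, 0], 1],
])

```text
time: 7.98
position: [0.5055, -0.1016, 0.1206]
tool_rot: [-3.097, 0.527, -0.0]
ft_force: [0.0, -0.6, -0.3]
grip_width: 0.1
```

```bash
python3 aim.py .5045 -.1023 .078
python3 - <<'E'
from h import *
im,d=optics.get_image('wrist'); cv2.imwrite('pics/w3.png',im)
E
```

```text
t 7.9833 pos [ 0.5055 -0.1016  0.1206] shift mm [-0.7  1.  42.6] turn deg [-0.02 -0.01 -0.  ] f [ 0.   -0.61 -0.3 ] grip 0.09983448665035462
```

View pics/w3.png

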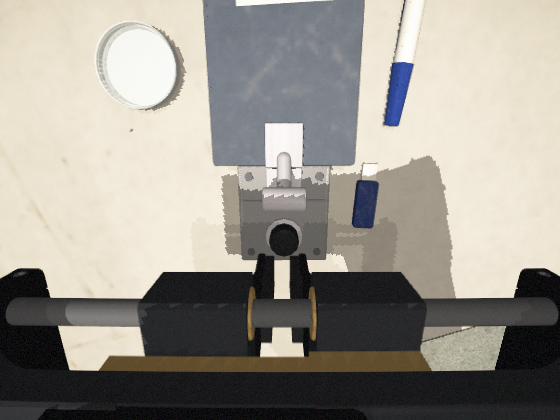

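The closing fingers line up with the button at (284,238), and the bar is clear at (284,198). I'll press.

Request:
arm_command([
  [[-0.7, 1, 0], [0, 0, 0], 1],
  [[0, 0, 0], [0, 0, 0], 1],
  [[0, 0, 14], [0, 0, 0], 1],
  [[0, 0, 14], [0, 0, 0], 1],
  [[0, 0, 14], [0, 0, 0], 1],
  [[0, 0, 0], [0, 0, 0], 1],
  [[0, 0, 0], [0, 0, 0], 1],
])

```text
time: 8.62
position: [0.5034, -0.1021, 0.0783]
tool_rot: [-3.097, 0.526, 0.003]
ft_force: [0.2, 0.1, 0.2]
grip_width: 0.007
```

Request:
arm_command([
  [[0, 0, 3], [0, 0, 0], 1],
  [[0, 0, 3], [0, 0, 0], 1],
  [[0, 0, 3], [0, 0, 0], 1],
  [[0, 0, 0], [0, 0, 0], 1],
  [[0, 0, 0], [0, 0, 0], 1],
])

```text
time: 9.03
position: [0.5044, -0.1023, 0.0701]
tool_rot: [3.097, -0.526, 0.002]
ft_force: [1.1, 1.5, 1.4]
grip_width: 0.01
```

Request:
arm_command([
  [[0, 0, 3], [0, 0, 0], 1],
  [[0, 0, 3], [0, 0, 0], 1],
  [[0, 0, 2], [0, 0, 0], 1],
  [[0, 0, 0], [0, 0, 0], 1],
  [[0, 0, 0], [0, 0, 0], 1],
])

```text
time: 9.45
position: [0.5036, -0.1022, 0.0614]
tool_rot: [-3.097, 0.527, 0.001]
ft_force: [-0.9, -0.0, 0.0]
grip_width: 0.007
```

Request:
arm_command([
  [[0, 0, 2], [0, 0, 0], 1],
  [[0, 0, 1], [0, 0, 0], 1],
  [[0, 0, 0], [0, 0, 0], 1],
  [[0, 0, 0], [0, 0, 0], 1],
])

```text
time: 9.78
position: [0.5038, -0.1022, 0.0603]
tool_rot: [3.096, -0.526, -0.001]
ft_force: [-5.3, 1.5, 13.8]
grip_width: 0.004
```

Request:
arm_command([
  [[0, 0, 1], [0, 0, 0], 1],
  [[0, 0, 0], [0, 0, 0], 1],
  [[0, 0, 0], [0, 0, 0], 1],
  [[0, 0, 0], [0, 0, 0], 1],
])

```text
time: 10.12
position: [0.5038, -0.1022, 0.0602]
tool_rot: [3.096, -0.526, -0.001]
ft_force: [-6.7, 2.1, 21.4]
grip_width: 0.008
```

Request:
arm_command([
  [[0, 0, -10], [0, 0, 0], 1],
  [[0, 0, -20], [0, 0, 0], 1],
  [[0, 0, -20], [0, 0, 0], 1],
  [[0, 0, -12], [0, 0, 0], 0.3],
  [[0, 0, 0], [0, 0, 0], 0.3],
  [[0, 0, 0], [0, 0, 0], 0.3],
  [[0, 0, 0], [0, 0, 0], 0.3],
  [[0, 0, 0], [0, 0, 0], 0.3],
])

```text
time: 10.78
position: [0.503, -0.1021, 0.1183]
tool_rot: [-3.097, 0.527, 0.004]
ft_force: [-0.2, 0.6, -0.4]
grip_width: 0.297
```

```bash
python3 aim.py .5395 -.1155 .069
python3 - <<'E'
from h import *
s=ctrl.get_state(); im,d=optics.get_image('wrist'); cv2.imwrite('pics/w4.png',im)
v,u=np.mgrid[0:420:1,0:560:1]; w=px2w('wrist',np.c_[u.ravel(),v.ravel()].astype(float),d.ravel(),s)
# local frame about nominal bar
a=np.radians(-19.3); q=w[:,:2]-[.539,-.1145]; lx=q@[np.cos(a),np.sin(a)]; ly=q@[-np.sin(a),np.cos(a)]
n=(abs(lx)<.02)&(abs(ly)<.025)&(w[:,2]>.07)&(w[:,2]<.09)
print('bar',n.sum(),np.percentile(lx[n],[2,98]),np.percentile(ly[n],[2,98]),np.percentile(w[n,2],95))
b=(np.hypot(lx+.037,ly)<.008); print('button z',np.median(w[b,2]),b.sum())
E
```

```text
t 10.7833 pos [ 0.503  -0.1021  0.1183] shift mm [39.   0.6 49.2] turn deg [0.01 0.14 0.  ] f [-0.21  0.55 -0.38] grip 0.2970542019147472
bar 1122 [-0.00669321  0.00770153] [-0.0122349   0.01423323] 0.08342825551019355
button z 0.047155842420983834 335
```

View pics/w4.png

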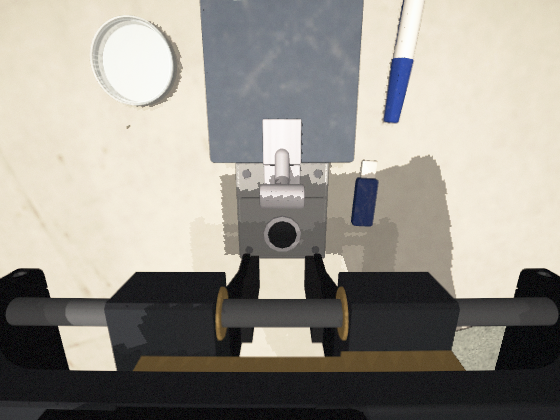

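The button is down: its top measures 47 mm against 46 mm expected when fully pressed. The bar hasn't moved, at (282,196). I'll take it again.

Request:
arm_command([
  [[20, 0, 0], [0, 0, 0], 0.3],
  [[18.5, 0, 0], [0, 0, 0], 0.3],
  [[0, 0, 0], [0, 0, 0], 0.3],
  [[0, 0, 0], [0, 0, 0], 0.3],
  [[0, 0, 0], [0, 0, 0], 0.3],
])

```text
time: 11.25
position: [0.5394, -0.1145, 0.1188]
tool_rot: [-3.097, 0.526, 0.004]
ft_force: [-0.1, 0.0, -0.2]
grip_width: 0.671
```

Request:
arm_command([
  [[0, 0, 12], [0, 0, 0], 0.3],
  [[0, 0, 12], [0, 0, 0], 0.3],
  [[0, 0, 12], [0, 0, 0], 0.3],
  [[0, 0, 12], [0, 0, 0], 0.3],
  [[0, 0, 1], [0, 0, 0], 0.3],
  [[0, 0, 0], [0, 0, 0], 0.3],
])

```text
time: 11.75
position: [0.5391, -0.1146, 0.0691]
tool_rot: [-3.097, 0.526, 0.005]
ft_force: [0.1, 0.4, 0.5]
grip_width: 0.702
```

```bash
python3 aim.py .5395 -.1148 .069
```

```text
t 11.75 pos [ 0.5391 -0.1146  0.0691] shift mm [0.4 0.1 0.1] turn deg [0.01 0.17 0.01] f [0.08 0.45 0.54] grip 0.7020346268398574
```

Request:
arm_command([
  [[0, 0, 0], [0, 0, 0], 1],
  [[0, 0, 0], [0, 0, 0], 1],
  [[0, 0, 0], [0, 0, 0], 1],
  [[0, 0, 0], [0, 0, 0], 1],
  [[0, 0, 0], [0, 0, 0], 1],
  [[0, 0, 0], [0, 0, 0], 1],
  [[0, 0, 0], [0, 0, 0], 1],
], force=20)

```text
time: 12.33
position: [0.5404, -0.1152, 0.071]
tool_rot: [3.097, -0.527, 0.001]
ft_force: [-0.3, -0.6, 0.4]
grip_width: 0.32
```

Request:
arm_command([
  [[0, 0, -1], [0, 0, 0], 1],
  [[0, 0, -1], [0, 0, 0], 1],
  [[0, 0, -1], [0, 0, 0], 1],
  [[0, 0, -1], [0, 0, 0], 1],
  [[0, 0, -1], [0, 0, 0], 1],
  [[0, 0, 0], [0, 0, 0], 1],
  [[0, 0, 0], [0, 0, 0], 1],
])

```text
time: 12.92
position: [0.5414, -0.1156, 0.0763]
tool_rot: [3.097, -0.527, 0.004]
ft_force: [4.5, -3.4, -2.1]
grip_width: 0.319
```

Request:
arm_command([
  [[1, 0, -1], [0, 0, 0], 1],
  [[0.3, 0, -1], [0, 0, 0], 1],
  [[0.3, 0, -1], [0, 0, 0], 1],
  [[0, 0, 0], [0, 0, 0], 1],
  [[0, 0, 0], [0, 0, 0], 1],
])

```text
time: 13.33
position: [0.5421, -0.1158, 0.0789]
tool_rot: [3.097, -0.527, 0.001]
ft_force: [2.7, -2.1, -2.4]
grip_width: 0.316
```

It's now 8 mm up with only about 2.4 N, well past the earlier stop, so the catch is free. I'll raise along the arc.

Request:
arm_command([
  [[1.2, 0, -4.5], [0, 0, 0], 1],
  [[1.2, 0, -4.5], [0, 0, 0], 1],
  [[2, 0, -5.7], [0, 0, 0], 1],
  [[2, 0, -5.7], [0, 0, 0], 1],
  [[2.4, 0, -5.6], [0, 0, 0], 1],
  [[2.4, 0, -5.6], [0, 0, 0], 1],
  [[2.7, 0, -5.5], [0, 0, 0], 1],
  [[2.7, 0, -5.5], [0, 0, 0], 1],
])

```text
time: 14.0
position: [0.5577, -0.1212, 0.1212]
tool_rot: [3.097, -0.527, 0.001]
ft_force: [6.2, -2.7, -3.8]
grip_width: 0.32
```

Request:
arm_command([
  [[3, 0, -5.3], [0, 0, 0], 1],
  [[3, 0, -5.3], [0, 0, 0], 1],
  [[3.4, 0, -5], [0, 0, 0], 1],
  [[3.4, 0, -5], [0, 0, 0], 1],
  [[0, 0, 0], [0, 0, 0], 1],
  [[0, 0, 0], [0, 0, 0], 1],
])

```text
time: 14.5
position: [0.5695, -0.1253, 0.1415]
tool_rot: [3.097, -0.527, -0.0]
ft_force: [5.0, -2.6, -4.5]
grip_width: 0.319
```

```bash
cat > th.py <<'E'
from h import *
s=ctrl.get_state(); a=np.radians(-19.3); p=np.array(s['position'])-[.5404,-.1152,.071]
dx=p[:2]@[np.cos(a),np.sin(a)]; dy=p[:2]@[-np.sin(a),np.cos(a)]; x=-189+dx*1e3; z=41+p[2]*1e3
print('dx dy dz',dx,dy,p[2],'theta',np.degrees(np.arctan2(z,-x))-12.24,'r',np.hypot(x,z),'vs 193.4','f',np.round(s['ft_force'],1),s['grip_width'],s['time'])
E
python3 th.py
```

```text
dx dy dz 0.030777312633192524 6.685954816444289e-05 0.07045210621826868 theta 22.920877223935165 r 193.53550262952464 vs 193.4 f [ 5.  -2.6 -4.5] 0.3188288463192889 14.5
```

Request:
arm_command([
  [[3.9, 0, -4.8], [0, 0, 0], 1],
  [[3.9, 0, -4.8], [0, 0, 0], 1],
  [[4, 0, -4.6], [0, 0, 0], 1],
  [[4, 0, -4.6], [0, 0, 0], 1],
  [[4.2, 0, -4.4], [0, 0, 0], 1],
  [[4.2, 0, -4.4], [0, 0, 0], 1],
  [[0, 0, 0], [0, 0, 0], 1],
])

```text
time: 15.08
position: [0.5934, -0.1336, 0.1706]
tool_rot: [3.097, -0.527, 0.002]
ft_force: [1.1, -3.6, -3.3]
grip_width: 0.317
```

Request:
arm_command([
  [[4.5, 0, -4], [0, 0, 0], 1],
  [[4.5, 0, -4], [0, 0, 0], 1],
  [[4.8, 0, -3.8], [0, 0, 0], 1],
  [[4.8, 0, -3.8], [0, 0, 0], 1],
  [[5, 0, -3.4], [0, 0, 0], 1],
  [[5, 0, -3.4], [0, 0, 0], 1],
  [[0, 0, 0], [0, 0, 0], 1],
  [[0, 0, 0], [0, 0, 0], 1],
])

```text
time: 15.75
position: [0.6196, -0.1427, 0.1924]
tool_rot: [3.097, -0.527, 0.0]
ft_force: [-1.1, -2.1, -0.6]
grip_width: 0.317
```

```bash
python3 th.py
python3 - <<'E'
from h import *
for c in('side','top'):
    im,d=optics.get_image(c); cv2.imwrite(f'pics/{c}5.png',im)
    for t in('petri_dish','usb_stick','marker_black'):
        for r in models.search_frame(c,t)[:1]: print(c,t,round(r['conf'],2),np.round(c2w(c,r['location']),3))
E
python3 th.py
```

```text
dx dy dz 0.08382349102999781 0.00022966904348135965 0.12137070949601524 theta 44.826632436908845 r 193.45889832560385 vs 193.4 f [-1.1 -2.1 -0.6] 0.31680737532828473 15.75
side usb_stick 0.51 [[ 0.498 -0.184  0.003]]
side marker_black 0.93 [[ 0.618 -0.245  0.012]]
top petri_dish 0.66 [[ 0.653 -0.027  0.015]]
top usb_stick 0.17 [[ 0.651 -0.026  0.017]]
dx dy dz 0.083308778178169 0.00021012097604897756 0.12099384955555435 theta 44.637974375201864 r 193.42347754091037 vs 193.4 f [-1.8 -1.7  1.2] 0.3244374703240336 16.15
```

View pics/side5.png

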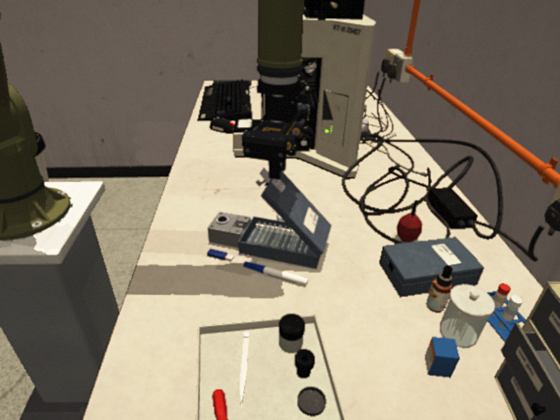

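View pics/top5.png

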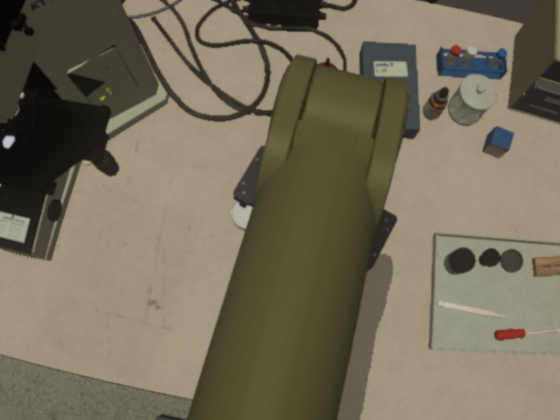

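The side view shows the lid about half open with the gripper on the bar at about (270,180). The USB stick (220,255) and marker (275,272) haven't moved, and the dish edge still shows at (241,213) in the top view. I'll let it settle, then hand in.

Request:
arm_command([
  [[0, 0, 0], [0, 0, 0], 1],
  [[0, 0, 0], [0, 0, 0], 1],
  [[0, 0, 0], [0, 0, 0], 1],
  [[0, 0, 0], [0, 0, 0], 1],
])

```text
time: 16.48
position: [0.6193, -0.1426, 0.1921]
tool_rot: [3.097, -0.526, -0.0]
ft_force: [-2.8, -0.7, 2.2]
grip_width: 0.321
```

```bash
python3 th.py; python3 -c "
from bench import ctrl; print(ctrl.close_job())"
```

```text
dx dy dz 0.08352789826343349 0.0002638251811305184 0.12110894773382315 theta 44.71097378192109 r 193.4002977766478 vs 193.4 f [-2.8 -0.7  2.2] 0.32067869121100934 16.4833
the job is handed in; nothing more can be done
None
```

The lid is held about half open at roughly 44.7° (0.78 rad). I handed the job in at 16.5 s with the gripper still on the bar; no verdict was reported.

- **First try:** the lid rose about 3.7 mm and then stopped firm at about 11 N, so the catch was engaged. I lowered it and let go.
- **Button:** I pressed it until it stopped firm at 21 N. Its top then measured 47 mm, against 46 mm expected when fully down.
- **Second try:** the lid passed the earlier stop with only 2–3 N of upward pull and came up freely.
- **Last checks:** the bar sat 193.4 mm from the hinge, which is exactly what its geometry requires. The jaw opening was about 28 mm, matching the bar's length.
- **Loose items:** the side camera put the marker and USB stick within about 3 mm of where they started. The arm mostly hid the dish: only its edge showed, and its measured position was 10 mm off the first one. I think that is because only part of it was visible, as the gripper never went near it. The top camera's USB stick reading fell on the dish with low confidence (0.17), so I disregarded it.

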